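# Index the dividing head to its third stop and hold it

## Robot

A 6-joint arm with a two-finger parallel gripper is mounted at the origin on a cart in front of the work surface, level with it; the furniture and walls round the work are solid. World frame = base frame: x ahead of the robot, y to its left, z up, the work surface at z = 0. Lengths are in m, angles in degrees, forces in N, time in s.
With the tool pointing down it reaches from about 0.35 to 0.975 m from the base axis. Payload 4.9 kg.
Tool frame: the origin (TCP) lies at the very end of the fingers, on their centre line; the grasp point (between the pads) lies 19 mm behind it; z points along the fingers, y is the line along which they close (so a half turn about z gives the same grasp; the last joint's range is limited). The gripper opens to 85 mm and grips with 20 to 120 N. Pads are 22 mm wide; open, the fingers measure 114 mm over their backs; the gripper's body (76 mm by 85 mm) begins 54 mm behind the grasp point. The pads swing forward as they close: fully open they stand 13 mm farther back than shut.
Start: joints at [-71.333, 3.019, 92.412, -0, 84.569, -6.818], TCP at [0.269, -0.564, 0.198] pointing down, gripper open.
Joint ranges: [-172.51, 172.51], [-57.92, 126.97], [3.15, 148.05], [-58.71, 238.71], [5.1, 150.11], [-179.66, 179.66]. Speed limits (degrees/s): [147.25, 147.25, 180, 180, 180, 180].

## Interface

Orientations are given as [roll, pitch, yaw] about the fixed x, y, z axes, in that order (R = Rz(yaw) Ry(pitch) Rx(roll)).
In Python, from bench import * gives the robot as it stands.
- The arm moves only by the tool step_arm, never from a script. Its argument "moves" is a list of rows, each a list of 6 numbers: the shift along the world's x, y, z in shares of 750 mm (1.0 is 750 mm), then the turn, a rotation vector about the world's x, y, z in fractions of the full range, 1 being 360 degrees. A call has exactly 10 rows; each row is the pose to reach, as a shift and turn from the pose commanded when the call began; what a row does not reach only later rows make up. A row lasts 1/10 s, in which the tool goes at most 50 mm and 8.59 degrees, less where a joint would pass 70% of its speed; a pose out of reach is approached as far as the arm can. Shift and turn numbers lie between -1 and 1, and a call with a number outside is refused. A call with a gripper value outside its range is refused whole. "grip" is the finger opening in mm, from 0 to 85.4, set as the call begins (left out, the last holds). The fingers move at their own pace and stop on an object; "newtons" is the grip in N (left out, the last holds). Time passes only in rows, so rows that repeat a pose let the fingers close, or fill a call up. It gives the time, the measured TCP pose, the force, the opening and the grip force at its end, in the units of the state.
- state(): the state, without advancing time (a new reading comes with each control period).
- snapshot(name): name is "side" or "top" or "wrist"; returns the picture (400x640x3 uint8, blue, green, red); there is no depth.
- camera_params(name): a dict with "fx", "fy", "cx", "cy" (pixels), "world_to_cam" (4x4, takes a point from world to camera coordinates); the wrist camera has in their place "tool_from_camera" (4x4, takes a point from camera to tool coordinates, whose origin is the TCP and whose axes are the flange's). Camera axes: x right, y up, looking along -z (the intrinsics and any distortion apply to the point x, -y, -z); pixel columns grow to the right and rows downward; lengths in m; the calibration is good to about 2 mm. A picture is of the moment at which its call begins: read the wrist's pose just before it. camera_params takes no time and is no camera call.
- hand_in(): hands the job in; it is judged then, once.
Trained networks look in the newest picture that a camera, given by its name, has taken for a name from the list of things; names that differ only in an ending like _2 or _b are one class to them, and where a whole thing is asked for, a point or a joint stands for the part that bears it (a point fixed in the world has none). Each returns a list of dicts, best first, with "p" (0 to 1); they miss things now and then, are a little off and sometimes report something else, mostly with a low value. They report only what shows in the picture. A call takes as long as a camera call.
- regions_of(label, camera): "region" (400x640 bool, what is visible of it) and "box" ([left, top, right, bottom] in pixels, round what is visible of it).
- spot_point(label, camera): "location" ([column, row] in pixels: a listed point, or the origin of a listed thing).
The state is a dict: "time_s": time; "joint_positions": joint angles; "dq": joint speeds; "tau": joint torques, N m; "tcp_pos": TCP position; "orientation": TCP orientation; "wrist_force": force on the tool from outside, world axes, zero at the start; "torque": the same for the moment, N m; "gripper_width": finger opening in m; "grasp_force": force on a finger pad.
Only numpy, scipy, OpenCV 4.12 (cv2) and the standard library are available. Lean on these libraries where they do the work, as an engineer would, in place of code of your own. Each camera call takes 0.05 s, during which the arm holds its last target. There are 200 camera calls.

## Task

Set the dividing head on the bench to its third stop: grip its knob, push it all the way down to free the catch, and keeping it down turn it clockwise (seen from above), counting the clicks of the spring plunger, until the plunger has clicked into the third notch, never running on to the fourth. Finish while still gripping the knob, holding it pressed down at that third stop: do not let go. Leave the sanding block, wood block and tape measure beside it where they are.

Things in the scene. Friction and masses are not known exactly. Their poses are not given: they have to be found in the camera images.
- indexing_head: Dividing head bolted to the bench (place and yaw differ each time): grey square foot 120 x 120 x 12 mm, above it a steel notched plate and a black knob on one upright axis, 126 mm high in all. Origin: centre of the foot's underside, on the axis, z up. A steel catch bracket, 77 mm high, stands at its +y edge; the plunger arm points roughly along its -x, 92 mm out from the axis.
- knob: Black knob on the axis: an upright bar grip 44 mm long (its x), 14 mm thick (its y: close the fingers along it) and 31 mm high, on a round flange 50 mm wide. Origin: on the axis, 9 mm below the bar's top, 21 mm above the flange's top face, 117 mm above the bench when up; z up. Fingertips may stand on the flange. Things within 150 mm of it are under 80 mm high. It turns the plate with it.
- press (a joint): How far the knob is pushed down, m: 0 up (a spring holds it there with 4 N), 0.008 fully down (8 N); springs up when let go. While up, a cross pin on its rod strikes the catch bracket, so it turns only about 0.15 rad; pushed down more than 0.0045 the pin passes under.
- index (a joint): Angle of knob and notched plate, rad, growing clockwise seen from above; 0 to 0.05 at the start, end stop at 2.3. Over each lobe resistance rises to about 0.4 N m, drops to nothing at its top, then the knob is pulled forward by up to 0.35 N m as the ball falls into the notch; at the notch's bottom the pull turns to resistance again. Friction is about 0.03 N m.
- plunger_arm: Dark steel arm carrying the spring plunger, clamped firmly: leave it. It points along the head's -x, give or take 0.12 rad, so the angle at which the clicks come differs each time. Origin: on the axis, at the bench surface; its -x points out to the plunger.
- plunger (a point): Place of the plunger's 10 mm ball when seated in a notch: on the arm, 48.7 mm from the axis, 52 mm above the bench. It does not move with the ball.
- notch_1 (a point): First notch of the plate's rim: where the ball sits in it, 48.7 mm from the axis, 52 mm up; turns with the plate. It meets the plunger at index = 0.52, give or take 0.12. The plate has five notches, between six round lobes 10 mm wide; notches are 0.33 rad (19 degrees) apart; the rest of the rim is smooth.
- notch_2 (a point): Second notch, likewise, 0.33 rad after the first.
- notch_3 (a point): Third notch, likewise, 0.66 rad after the first: the one wanted. About 1.0 to 1.3 rad of turning in all brings it to the plunger.
- notch_4 (a point): Fourth notch, likewise, 0.99 rad after the first: too far.
- sanding_block: Brown cork-like sanding block 64 x 102 x 29 mm lying beside the head; origin at the centre of its underside. Leave alone.
- wood_block: Pine offcut 45 x 120 x 45 mm lying beside the head; origin at the centre of its underside. Leave alone.
- tape_measure: Black and red pocket tape measure 61 x 86 x 38 mm behind the head; origin near the centre of its underside. Leave alone.

How it is judged:
By the outcome, as a careful person would: the job done as asked, in the order asked, and still so for the second after the job is handed in, while the arm keeps its last pose, push and grip.
It also fails if it takes over 51 s, if anything falls off the work surface, if the arm or the gripper's body presses on something with over 40 N, if the wrist force passes 120 N, or if a joint passes its speed limit or range.

## Working session

There is one attempt and no reset: what is moved stays moved. The work goes in short steps, Python scripts to look and compute and a tool call to move; the robot and the scene stay as the last step left them, time stands still between calls to the robot, and variables do not carry over. Pictures are saved under pics/ and viewed, at most 10 in all, crops included, and the job is handed in when it is done.

Besides the shell and the picture viewer there is one more tool, called after "Emit:" as name(argument=value, ...), one argument or row to a line, values as JSON. step_arm: Moves the arm, as the interface text tells. Its arguments: {"type":"object","properties":{"moves":{"type":"array","items":{"type":"array","items":{"type":"number"}}},"grip":{"type":"number"},"newtons":{"type":"number"}},"required":["moves"]}

```bash
mkdir -p pics; cat > h.py <<'E'
from bench import *
import numpy as np, cv2
def ray(cam,px):
    P=camera_params(cam)
    d=np.array([(px[0]-P['cx'])/P['fx'],-(px[1]-P['cy'])/P['fy'],-1.])
    W=np.linalg.inv(np.array(P['world_to_cam']))
    d=W[:3,:3]@d; return W[:3,3],d/np.linalg.norm(d)
def meet(rays):
    A=np.zeros((3,3));b=np.zeros(3)
    for o,d in rays:
        M=np.eye(3)-np.outer(d,d);A+=M;b+=M@o
    p=np.linalg.solve(A,b)
    return p,[float(np.linalg.norm((np.eye(3)-np.outer(d,d))@(p-o))) for o,d in rays]
E
python3 - <<'E'
from h import *
s=state();print(s['time_s'],s['tcp_pos'],s['orientation'],s['wrist_force'])
im={}
for c in('side','top'):
    im[c]=snapshot(c);cv2.imwrite(f'pics/{c}0.png',im[c])
    print({k:v for k,v in camera_params(c).items()})
loc={}
for l in('knob','indexing_head','plunger','notch_1','plunger_arm'):
    for c in('side','top'):
        r=spot_point(l,c);print(l,c,[(np.round(x['location'],1).tolist(),round(x['p'],2)) for x in r[:5]])
        if r: loc[l,c]=r[0]['location']
    if (l,'side') in loc and (l,'top') in loc:
        print('  ->',meet([ray(c,loc[l,c]) for c in('side','top')]))
E
```

```text
0.0 [ 0.26870592 -0.56352062  0.19707748] [-1.79882868e+02 -1.36307622e-02  2.54864807e+01] [ 0.59424326 -0.82423506 -0.3444625 ]
{'fx': 378.9509366000927, 'fy': 378.9509366000927, 'cx': 319.6073316689046, 'cy': 196.2725515407628, 'world_to_cam': array([[-0.99991029, -0.01326745, -0.00183957,  0.56581105],
       [ 0.00589218, -0.55902916,  0.82912706, -0.19982197],
       [-0.01202878,  0.82904184,  0.55905719, -0.75496128],
       [ 0.        ,  0.        ,  0.        ,  1.        ]])}
{'fx': 504.283879387418, 'fy': 504.283879387418, 'cx': 319.6171085464104, 'cy': 193.67785282471178, 'world_to_cam': array([[ 0.01952954, -0.99980087,  0.00410027, -0.20013736],
       [ 0.99066725,  0.01990412,  0.13484146, -0.55781992],
       [-0.13489622,  0.00142862,  0.9908587 , -0.94681199],
       [ 0.        ,  0.        ,  0.        ,  1.        ]])}
knob side [([343.8, 178.7], 0.85)]
knob top [([345.9, 218.1], 0.84), ([394.5, 244.5], 0.38)]
  -> (array([ 0.50962067, -0.23644441,  0.12706156]), [0.002594667537203742, 0.0025946675372039915])
indexing_head side [([341.5, 218.8], 0.92), ([358.3, 199.0], 0.55)]
indexing_head top [([345.4, 221.3], 0.86)]
  -> (array([ 0.51249827, -0.24201777,  0.00522016]), [0.0011766278460686118, 0.0011766278460688172])
plunger side [([364.9, 205.3], 0.64)]
plunger top [([338.8, 243.8], 0.8), ([396.9, 245.1], 0.26)]
  -> (array([ 0.4617628 , -0.22666892,  0.05898321]), [0.002432128576016016, 0.0024321285760159597])
notch_1 side [([363.6, 202.5], 0.85), ([349.3, 191.7], 0.83), ([361.0, 197.3], 0.75), ([355.6, 195.8], 0.63)]
notch_1 top [([369.7, 227.2], 0.88), ([351.6, 245.3], 0.82), ([363.8, 236.5], 0.78), ([342.7, 246.6], 0.59)]
  -> (array([ 0.47734102, -0.28375874,  0.03171013]), [0.021565134879299105, 0.02156513487929914])
plunger_arm side []
plunger_arm top [([374.8, 171.6], 0.65), ([336.8, 244.4], 0.51), ([344.8, 219.6], 0.18)]
```

```bash
python3 - <<'E'
import cv2,numpy as np
t=cv2.imread('pics/top0.png');s=cv2.imread('pics/side0.png')
a=cv2.resize(t[150:300,260:460],(800,600))[:, :]
cv2.imwrite('pics/v1.png',np.vstack([cv2.resize(t[140:290,250:450],(400,300)),cv2.resize(s[110:260,250:450],(400,300))]))
E
```

```text
(no output)
```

View pics/v1.png

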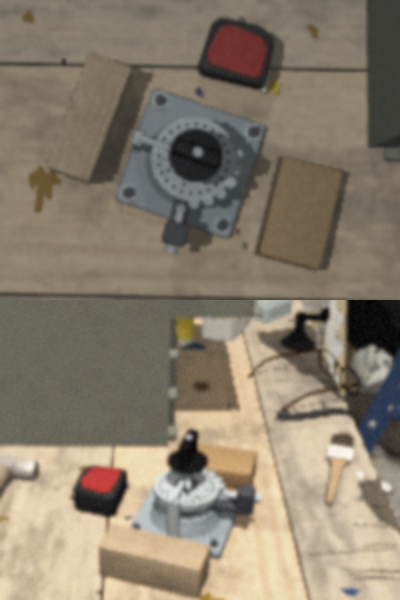

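```bash
python3 - <<'E'
from h import *
print(camera_params('wrist'))
r=regions_of('knob','top');print([(x['box'],x['p'],x['region'].sum()) for x in r])
E
```

```text
{'fx': 299.6084341242962, 'fy': 299.6084341242962, 'cx': 319.60942556615987, 'cy': 198.72523211505526, 'tool_from_camera': array([[-1.25497471e-04,  9.45339116e-01,  3.26088853e-01,
         8.46202147e-02],
       [ 9.99999042e-01, -3.30801204e-04,  1.34385664e-03,
         6.61319560e-04],
       [ 1.37827083e-03,  3.26088709e-01, -9.45338169e-01,
        -1.76220549e-01],
       [ 0.00000000e+00,  0.00000000e+00,  0.00000000e+00,
         1.00000000e+00]])}
[([335.1, 204.7, 361.2, 232.1], 0.79, np.int64(586))]
```

Careful with the scale: shifts go in shares of 750 mm and turns go in shares of 360 degrees. That gives: 285 mm / 750 = 0.38, 265 mm / 750 = 0.3533, 44.5 degrees / 360 = 0.1236.

Emit:
step_arm(
  moves=[
    [0.0267,0.036,0.0133,0,0,0.0167],
    [0.0613,0.0813,0.0267,0,0,0.0361],
    [0.0973,0.1293,0.04,0,0,0.0556],
    [0.1333,0.1773,0.04,0,0,0.075],
    [0.1693,0.2253,0.04,0,0,0.0944],
    [0.2053,0.2733,0.04,0,0,0.1139],
    [0.2413,0.3213,0.04,0,0,0.1236],
    [0.2773,0.3533,0.04,0,0,0.1236],
    [0.2933,0.38,0.04,0,0,0.1236],
    [0.2933,0.38,0.04,0,0,0.1236],
  ],
  grip=50,
  newtons=60,
)

```text
time_s: 1.65
tcp_pos: [0.4903, -0.2769, 0.2284]
orientation: [180.0, -0.0, 70.2]
wrist_force: [-0.2, -0.2, -1.3]
gripper_width: 0.0498
grasp_force: 0.0
```

```bash
cat >> h.py <<'E'
from scipy.spatial.transform import Rotation as Ro
import json,sys
def wT():
    s=state();T=np.eye(4);T[:3,:3]=Ro.from_euler('xyz',s['orientation'],degrees=True).as_matrix();T[:3,3]=s['tcp_pos']
    return T@np.array(camera_params('wrist')['tool_from_camera'])
def wray(T,px):
    P=camera_params('wrist');d=T[:3,:3]@np.array([(px[0]-P['cx'])/P['fx'],-(px[1]-P['cy'])/P['fy'],-1.])
    return T[:3,3],d/np.linalg.norm(d)
def project(T,p):
    P=camera_params('wrist');q=np.linalg.inv(T)@np.append(p,1)
    return [P['cx']+P['fx']*q[0]/-q[2],P['cy']-P['fy']*q[1]/-q[2]]
def look(n):
    T=wT();im=snapshot('wrist');cv2.imwrite(f'pics/w{n}.png',im);D={'T':T.tolist()}
    for l in('knob','indexing_head','plunger','notch_1'):
        r=spot_point(l,'wrist');D[l]=[(np.round(x['location'],1).tolist(),round(float(x['p']),2)) for x in r[:6]];print(l,D[l])
    json.dump(D,open(f'w{n}.json','w'));return T,im,D
E
python3 -c "
from h import *
look(1)"
```

```text
knob [([330.0, 141.9], 0.88)]
indexing_head [([322.2, 132.0], 0.86)]
plunger [([281.6, 138.1], 0.65), ([324.6, 132.5], 0.42)]
notch_1 [([313.0, 171.0], 0.82), ([290.8, 153.9], 0.59), ([301.4, 166.9], 0.58)]
```

In the tool's units: 45 mm / 750 = 0.06, 38 mm / 750 = 0.0507.

Emit:
step_arm(
  moves=[
    [0.0133,0.0267,0,0,0,0],
    [0.0267,0.0507,0,0,0,0],
    [0.0293,0.06,0,0,0,0],
    [0.0293,0.06,0,0,0,0],
    [0.0293,0.06,0,0,0,0],
    [0.0293,0.06,0,0,0,0],
    [0.0293,0.06,0,0,0,0],
    [0.0293,0.06,0,0,0,0],
    [0.0293,0.06,0,0,0,0],
    [0.0293,0.06,0,0,0,0],
  ],
)

```text
time_s: 2.9
tcp_pos: [0.5109, -0.2343, 0.2283]
orientation: [180.0, 0.0, 70.0]
wrist_force: [0.5, 0.7, 0.1]
gripper_width: 0.05
grasp_force: 0.0
```

```bash
python3 - <<'E'
from h import *
T,im,D=look(2);D1=json.load(open('w1.json'));T1=np.array(D1['T'])
for l in('knob','indexing_head','plunger'):
    if D[l] and D1[l]: print(l,meet([wray(T1,D1[l][0][0]),wray(T,D[l][0][0])]))
cv2.imwrite('pics/v2.png',cv2.resize(im[60:340,140:500],(720,560)))
E
```

```text
knob []
indexing_head [([319.6, 164.3], 0.98)]
plunger [([279.6, 177.1], 0.8)]
notch_1 [([296.0, 202.8], 0.82), ([319.4, 212.5], 0.58), ([311.3, 205.6], 0.57)]
indexing_head (array([ 0.50656339, -0.24561066, -0.03220477]), [0.000562792206975596, 0.0005627922069755452])
plunger (array([ 0.46152561, -0.22720214,  0.04886893]), [0.0002444559650432621, 0.000244455965043304])
```

View pics/v2.png

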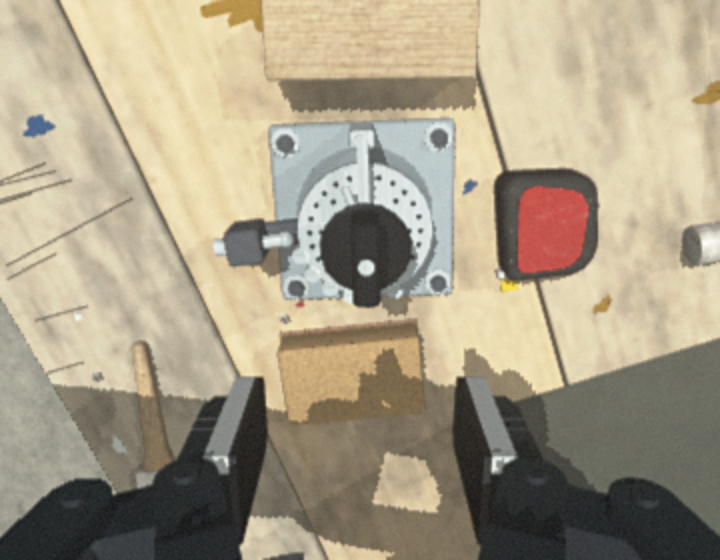

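```bash
python3 - <<'E'
from h import *
D1=json.load(open('w1.json'));D2=json.load(open('w2.json'));T1,T2=np.array(D1['T']),np.array(D2['T'])
def on(T,px,z):
    o,d=wray(T,px);return o+d*(z-o[2])/d[2]
B=[on(T2,(140+u/2,60+v/2),.012) for u,v in((285,144),(439,138),(438,284),(297,289))]
print('bolts',np.round(B,4),'mean',np.mean(B,0))
R=[]
for n,T in((1,T1),(2,T2)):
    im=cv2.imread(f'pics/w{n}.png');g=cv2.cvtColor(im,6)
    c=project(T,on(T2,(323,193.5),.126));u,v=map(round,c)
    w=g[v-12:v+13,u-12:u+13]; _,th=cv2.threshold(w,120,255,0)
    k,l,st,ce=cv2.connectedComponentsWithStats(th)
    print(n,c,[(st[i,4],(ce[i]+[u-12,v-12]).round(2).tolist()) for i in range(1,k)])
    i=min(range(1,k),key=lambda i:np.hypot(*(ce[i]-12)) ); R.append(wray(T,ce[i]+[u-12,v-12]))
    if n==2: print(on(T,ce[i]+[u-12,v-12],.126))
print(meet(R))
im=cv2.imread('pics/w2.png')
cv2.imwrite('pics/v3.png',cv2.convertScaleAbs(cv2.resize(im[150:225,280:365],(680,600),interpolation=2),alpha=2.5))
E
```

```text
bolts [[ 0.4801 -0.1806  0.012 ]
 [ 0.5743 -0.211   0.012 ]
 [ 0.5437 -0.3056  0.012 ]
 [ 0.4501 -0.2755  0.012 ]] mean [ 0.51204414 -0.24315358  0.012     ]
1 [np.float64(328.48731581077266), np.float64(145.19272628639803)] [(np.int32(68), [328.06, 145.03])]
2 [np.float64(322.9999999999999), np.float64(193.5)] [(np.int32(57), [322.67, 193.44]), (np.int32(16), [312.94, 205.0]), (np.int32(16), [333.31, 204.81])]
[ 0.51203482 -0.24138344  0.126     ]
(array([ 0.51204412, -0.24122626,  0.1264498 ]), [4.0897060928453836e-05, 4.089706092832819e-05])
```

View pics/v3.png

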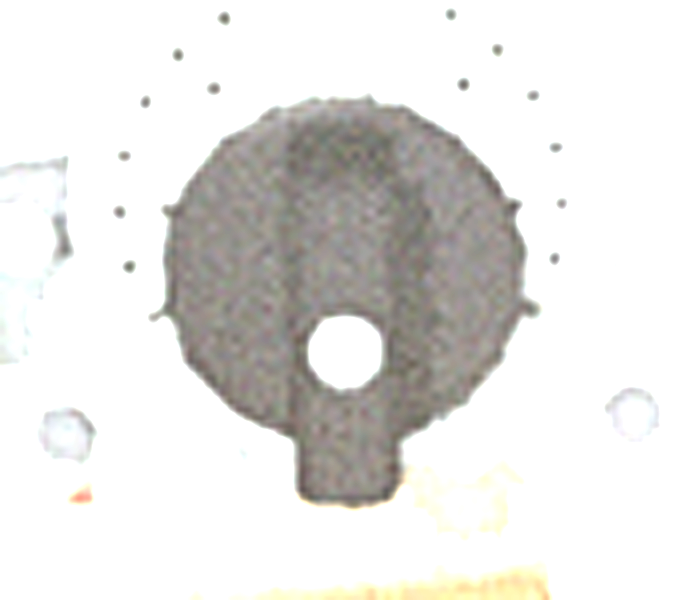

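```bash
python3 - <<'E'
from h import *
c=np.array([.512,-.2422])
for n in(1,2):
    D=json.load(open(f'w{n}.json'));T=np.array(D['T'])
    for l in('plunger','notch_1'):
        for px,p in D[l]:
            o,d=wray(T,px);q=(o+d*(.052-o[2])/d[2])[:2]-c
            print(n,l,p,'r %.4f ang %.1f'%(np.hypot(*q),np.degrees(np.arctan2(q[1],q[0]))%360))
T=np.array(json.load(open('w2.json'))['T'])
def on(px,z=.126):
    o,d=wray(T,px);return o+d*(z-o[2])/d[2]
e=on((280+350/8,150+495/8));k=on((322.67,193.44));print('bar',np.degrees(np.arctan2(*(k-e)[[1,0]])),np.linalg.norm(k-e))
print(state()['tcp_pos'],state()['orientation'])
E
```

```text
1 plunger 0.65 r 0.0525 ang 163.0
1 plunger 0.42 r 0.0046 ang 102.2
1 notch_1 0.82 r 0.0448 ang 229.1
1 notch_1 0.59 r 0.0472 ang 186.7
1 notch_1 0.58 r 0.0475 ang 210.9
2 plunger 0.8 r 0.0519 ang 162.6
2 notch_1 0.82 r 0.0484 ang 207.3
2 notch_1 0.58 r 0.0487 ang 245.8
2 notch_1 0.57 r 0.0416 ang 230.7
bar 73.35135297599825 0.019375324080448144
[ 0.51094376 -0.23416882  0.22831066] [1.79997894e+02 2.39290296e-03 6.99873311e+01]
```

In the tool's units: -125 mm / 750 = -0.1667, -120 mm / 750 = -0.16, 2.5 degrees / 360 = 0.0069.

Emit:
step_arm(
  moves=[
    [0.0013,-0.0107,-0.0133,0,0,0.0069],
    [0.0013,-0.0107,-0.04,0,0,0.0069],
    [0.0013,-0.0107,-0.0733,0,0,0.0069],
    [0.0013,-0.0107,-0.1067,0,0,0.0069],
    [0.0013,-0.0107,-0.1333,0,0,0.0069],
    [0.0013,-0.0107,-0.1493,0,0,0.0069],
    [0.0013,-0.0107,-0.16,0,0,0.0069],
    [0.0013,-0.0107,-0.1667,0,0,0.0069],
    [0.0013,-0.0107,-0.1667,0,0,0.0069],
    [0.0013,-0.0107,-0.1667,0,0,0.0069],
  ],
)

```text
time_s: 4.15
tcp_pos: [0.5125, -0.2425, 0.1043]
orientation: [179.9, 0.0, 72.5]
wrist_force: [0.3, -0.3, -0.1]
gripper_width: 0.05
grasp_force: 0.0
```

Emit:
step_arm(
  moves=[
    [0,0,0,0,0,0],
    [0,0,0,0,0,0],
    [0,0,0,0,0,0],
    [0,0,0,0,0,0],
    [0,0,0,0,0,0],
    [0,0,0,0,0,0],
    [0,0,0,0,0,0],
    [0,0,0,0,0,0],
    [0,0,0,0,0,0],
    [0,0,0,0,0,0],
  ],
  grip=0,
  newtons=40,
)

```text
time_s: 5.15
tcp_pos: [0.5119, -0.2422, 0.1033]
orientation: [180.0, -0.0, 72.5]
wrist_force: [0.1, -0.9, 0.5]
gripper_width: 0.0001
grasp_force: 0.0
```

```bash
python3 - <<'E'
from h import *
s=state();print({k:np.round(s[k],4).tolist() for k in('time_s','tcp_pos','orientation','wrist_force','torque','gripper_width','grasp_force','joint_positions')})
im=snapshot('wrist');a=im[150:400,180:460];b=snapshot('side')[140:240,290:402]
cv2.imwrite('pics/v4.png',np.hstack([cv2.resize(a,(400,357)),cv2.resize(b,(400,357))]))
E
```

```text
{'time_s': 5.15, 'tcp_pos': [0.5119, -0.2422, 0.1033], 'orientation': [179.9998, -0.0006, 72.4863], 'wrist_force': [0.0814, -0.8941, 0.4522], 'torque': [-0.0101, 0.0242, 0.0085], 'gripper_width': 0.0001, 'grasp_force': 0.0, 'joint_positions': [-32.8454, -0.4928, 105.3202, 0.0007, 75.1726, -15.3319]}
```

View pics/v4.png

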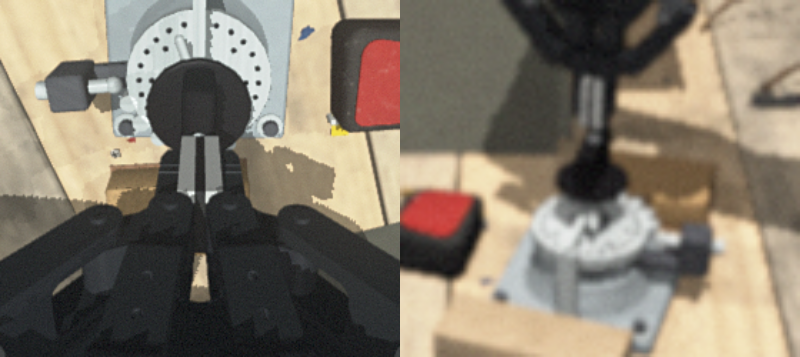

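```bash
python3 - <<'E'
from h import *
im=snapshot('wrist');cv2.imwrite('pics/w3.png',im)
T=wT();print('axis .126/.096/.052',[np.round(project(T,(.512,-.242,z)),1).tolist() for z in(.126,.096,.052)],'tcp',project(T,state()['tcp_pos']))
a=im[170:290,240:400];s=snapshot('side');b=s[140:230,300:420]
g=lambda x:(255*(x/255.)**.5).astype(np.uint8)
cv2.imwrite('pics/v5.png',g(np.vstack([cv2.resize(a,(400,300),interpolation=2),cv2.resize(b,(400,300),interpolation=2)])))
P=camera_params('side')
for p in((.512,-.242,.126),(.512,-.242,.096),state()['tcp_pos']):
    q=P['world_to_cam']@np.append(p,1);print('side',P['cx']+P['fx']*q[0]/-q[2],P['cy']-P['fy']*q[1]/-q[2])
print(state()['time_s'],state()['gripper_width'])
E
```

```text
axis .126/.096/.052 [[318.6, 249.7], [318.7, 227.9], [318.9, 205.2]] tcp [np.float64(318.6571484833477), np.float64(232.90483172253795)]
side 343.77187245396027 178.01183713110717
side 343.34859680982197 188.72921030933725
side 343.48053907093947 186.1254852475941
5.35 -0.00011573805638995282
```

View pics/v5.png

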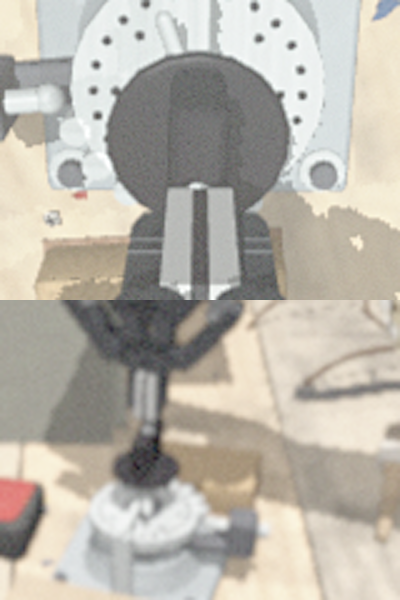

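In the tool's units: -4 mm / 750 = -0.0053, -2 mm / 750 = -0.0027.

Emit:
step_arm(
  moves=[
    [0,0,0.0053,0,0,0],
    [0,0,0.0053,0,0,0],
    [0,0,0.0053,0,0,0],
    [0,0,0.0053,0,0,0],
    [0,0,0.0053,0,0,0],
    [0,0,0.0027,0,0,0],
    [0,0,0,0,0,0],
    [0,0,-0.0027,0,0,0],
    [0,0,-0.0053,0,0,0],
    [0,0,-0.0053,0,0,0],
  ],
  grip=36,
)

```text
time_s: 6.35
tcp_pos: [0.5116, -0.242, 0.0988]
orientation: [-180.0, -0.0, 72.5]
wrist_force: [1.1, -0.1, -0.1]
gripper_width: 0.0359
grasp_force: 0.0
```

```bash
python3 - <<'E'
from h import *
s=state();print(s['tcp_pos'],s['wrist_force'],s['gripper_width'],s['time_s'])
im=snapshot('wrist');cv2.imwrite('pics/w4.png',im)
s=snapshot('side');b=s[120:240,270:430]
g=lambda x:(255*(x/255.)**.5).astype(np.uint8)
cv2.imwrite('pics/v6.png',g(np.vstack([cv2.resize(im[170:290,240:400],(400,300),interpolation=2),cv2.resize(b,(400,300),interpolation=2)])))
E
```

```text
[ 0.51162799 -0.24197852  0.09875052] [ 1.12506922 -0.13928291 -0.1334112 ] 0.03587763533424311 6.35
```

View pics/v6.png

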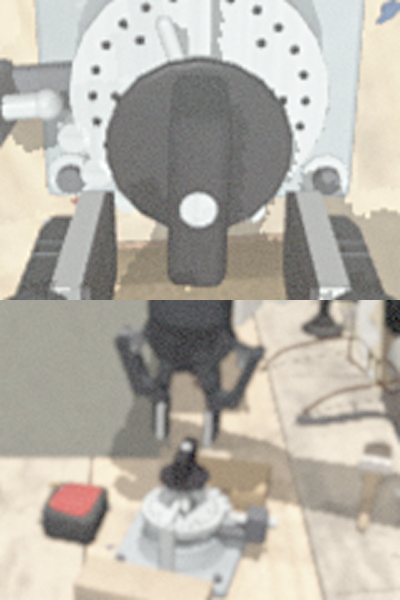

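In the tool's units: -25 mm / 750 = -0.0333, -24 mm / 750 = -0.032.

Emit:
step_arm(
  moves=[
    [0,0,-0.004,0,0,0],
    [0,0,-0.0093,0,0,0],
    [0,0,-0.0147,0,0,0],
    [0,0,-0.02,0,0,0],
    [0,0,-0.0253,0,0,0],
    [0,0,-0.0293,0,0,0],
    [0,0,-0.032,0,0,0],
    [0,0,-0.0333,0,0,0],
    [0,0,-0.0333,0,0,0],
    [0,0,-0.0333,0,0,0],
  ],
)

```text
time_s: 7.45
tcp_pos: [0.512, -0.2422, 0.0745]
orientation: [180.0, 0.0, 72.5]
wrist_force: [-0.4, -0.9, 0.3]
gripper_width: 0.0358
grasp_force: 0.0
```

```bash
python3 - <<'E'
from h import *
s=state();print(s['tcp_pos'],s['wrist_force'],s['torque'],s['gripper_width'],s['time_s'])
im=snapshot('wrist');cv2.imwrite('pics/w5.png',im)
s=snapshot('side');b=s[120:240,270:430]
g=lambda x:(255*(x/255.)**.5).astype(np.uint8)
cv2.imwrite('pics/v7.png',g(np.vstack([cv2.resize(im[170:290,240:400],(400,300),interpolation=2),cv2.resize(b,(400,300),interpolation=2)])))
E
```

```text
[ 0.51203739 -0.24224057  0.07447594] [-0.43682799 -0.85153414  0.3027662 ] [-0.03162077  0.02367023 -0.00485201] 0.035798152310786445 7.45
```

View pics/v7.png

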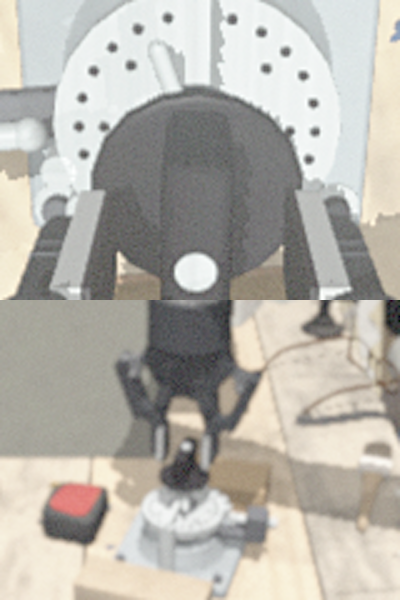

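In the tool's units: -4 mm / 750 = -0.0053, -2 mm / 750 = -0.0027, -1 degrees / 360 = -0.0028.

Emit:
step_arm(
  moves=[
    [-0.0013,0.0007,-0.0027,0,0,-0.0028],
    [-0.0013,0.0007,-0.0053,0,0,-0.0028],
    [-0.0013,0.0007,-0.0053,0,0,-0.0028],
    [-0.0013,0.0007,-0.0053,0,0,-0.0028],
    [-0.0013,0.0007,-0.0053,0,0,-0.0028],
    [-0.0013,0.0007,-0.0053,0,0,-0.0028],
    [-0.0013,0.0007,-0.0053,0,0,-0.0028],
    [-0.0013,0.0007,-0.0053,0,0,-0.0028],
    [-0.0013,0.0007,-0.0053,0,0,-0.0028],
    [-0.0013,0.0007,-0.0053,0,0,-0.0028],
  ],
  grip=0,
  newtons=80,
)

```text
time_s: 8.55
tcp_pos: [0.5112, -0.2418, 0.0705]
orientation: [180.0, 0.0, 71.5]
wrist_force: [1.9, -0.3, 4.1]
gripper_width: 0.0122
grasp_force: 79.6
```

```bash
python3 - <<'E'
from h import *
s=state();print({k:np.round(s[k],4).tolist() for k in('time_s','tcp_pos','orientation','wrist_force','torque','gripper_width','grasp_force','joint_positions')})
E
```

```text
{'time_s': 8.55, 'tcp_pos': [0.5112, -0.2418, 0.0705], 'orientation': [179.951, 0.0066, 71.4842], 'wrist_force': [1.8703, -0.3389, 4.0738], 'torque': [-0.0265, -0.2454, -0.0405], 'gripper_width': 0.0122, 'grasp_force': 79.5687, 'joint_positions': [-32.859, 1.4508, 106.7321, 0.006, 71.768, -14.345]}
```

In the tool's units: -7 mm / 750 = -0.0093, -6 mm / 750 = -0.008.

Emit:
step_arm(
  moves=[
    [0,0,-0.0013,0,0,0],
    [0,0,-0.0027,0,0,0],
    [0,0,-0.004,0,0,0],
    [0,0,-0.0053,0,0,0],
    [0,0,-0.0067,0,0,0],
    [0,0,-0.008,0,0,0],
    [0,0,-0.0093,0,0,0],
    [0,0,-0.0093,0,0,0],
    [0,0,-0.0093,0,0,0],
    [0,0,-0.0093,0,0,0],
  ],
)

```text
time_s: 9.55
tcp_pos: [0.5113, -0.2418, 0.064]
orientation: [180.0, 0.0, 71.5]
wrist_force: [1.7, -0.0, 6.9]
gripper_width: 0.0122
grasp_force: 80.1
```

```bash
cat >> h.py <<'E'
def st():
    s=state();print({k:np.round(s[k],4).tolist() for k in('time_s','tcp_pos','orientation','wrist_force','torque','gripper_width','grasp_force')})
E
python3 -c "
from h import *
st()"
```

```text
{'time_s': 9.55, 'tcp_pos': [0.5113, -0.2418, 0.064], 'orientation': [179.9597, 0.0078, 71.4867], 'wrist_force': [1.6752, -0.0044, 6.9196], 'torque': [0.1053, -0.1359, -0.0042], 'gripper_width': 0.0122, 'grasp_force': 80.059}
```

In the tool's units: -3 mm / 750 = -0.004, -2.5 mm / 750 = -0.0033.

Emit:
step_arm(
  moves=[
    [0,0,-0.0007,0,0,0],
    [0,0,-0.0013,0,0,0],
    [0,0,-0.002,0,0,0],
    [0,0,-0.0027,0,0,0],
    [0,0,-0.0033,0,0,0],
    [0,0,-0.004,0,0,0],
    [0,0,-0.004,0,0,0],
    [0,0,-0.004,0,0,0],
    [0,0,-0.004,0,0,0],
    [0,0,-0.004,0,0,0],
  ],
)

```text
time_s: 10.55
tcp_pos: [0.5114, -0.242, 0.0635]
orientation: [180.0, 0.0, 71.5]
wrist_force: [-3.9, 4.1, 19.3]
gripper_width: 0.0126
grasp_force: 81.8
```

```bash
python3 -c "
from h import *
st()"
```

```text
{'time_s': 10.55, 'tcp_pos': [0.5114, -0.242, 0.0635], 'orientation': [179.9826, 0.0145, 71.4959], 'wrist_force': [-3.913, 4.1239, 19.3078], 'torque': [0.6601, 0.8254, -0.0032], 'gripper_width': 0.0126, 'grasp_force': 81.8016}
```

In the tool's units: -12 degrees / 360 = -0.0333.

Emit:
step_arm(
  moves=[
    [0,0,0,0,0,-0.0028],
    [0,0,0,0,0,-0.0069],
    [0,0,0,0,0,-0.0111],
    [0,0,0,0,0,-0.0153],
    [0,0,0,0,0,-0.0194],
    [0,0,0,0,0,-0.0236],
    [0,0,0,0,0,-0.0278],
    [0,0,0,0,0,-0.0306],
    [0,0,0,0,0,-0.0333],
    [0,0,0,0,0,-0.0333],
  ],
)

```text
time_s: 11.55
tcp_pos: [0.5114, -0.2419, 0.0635]
orientation: [180.0, 0.0, 59.5]
wrist_force: [-4.7, 4.0, 19.1]
gripper_width: 0.0123
grasp_force: 81.8
```

```bash
python3 -c "
from h import *
st()"
```

```text
{'time_s': 11.55, 'tcp_pos': [0.5114, -0.2419, 0.0635], 'orientation': [179.9951, 0.0201, 59.5156], 'wrist_force': [-4.7477, 4.0343, 19.0794], 'torque': [0.7016, 0.8966, 0.1834], 'gripper_width': 0.0123, 'grasp_force': 81.7876}
```

In the tool's units: -4 degrees / 360 = -0.0111.

Emit:
step_arm(
  moves=[
    [0,0,0,0,0,-0.0014],
    [0,0,0,0,0,-0.0028],
    [0,0,0,0,0,-0.0042],
    [0,0,0,0,0,-0.0056],
    [0,0,0,0,0,-0.0069],
    [0,0,0,0,0,-0.0083],
    [0,0,0,0,0,-0.0097],
    [0,0,0,0,0,-0.0111],
    [0,0,0,0,0,-0.0111],
    [0,0,0,0,0,-0.0111],
  ],
)

```text
time_s: 12.55
tcp_pos: [0.5113, -0.2419, 0.0635]
orientation: [180.0, 0.0, 55.5]
wrist_force: [-5.8, 5.0, 19.6]
gripper_width: 0.0126
grasp_force: 81.8
```

```bash
python3 -c "
from h import *
st()"
```

```text
{'time_s': 12.55, 'tcp_pos': [0.5113, -0.2419, 0.0635], 'orientation': [179.9969, 0.0109, 55.5004], 'wrist_force': [-5.7924, 5.0277, 19.6383], 'torque': [0.7295, 0.8506, -0.0131], 'gripper_width': 0.0126, 'grasp_force': 81.8075}
```

In the tool's units: -4 degrees / 360 = -0.0111.

Emit:
step_arm(
  moves=[
    [0,0,0,0,0,-0.0014],
    [0,0,0,0,0,-0.0028],
    [0,0,0,0,0,-0.0042],
    [0,0,0,0,0,-0.0056],
    [0,0,0,0,0,-0.0069],
    [0,0,0,0,0,-0.0083],
    [0,0,0,0,0,-0.0097],
    [0,0,0,0,0,-0.0111],
    [0,0,0,0,0,-0.0111],
    [0,0,0,0,0,-0.0111],
  ],
)

```text
time_s: 13.55
tcp_pos: [0.5113, -0.2418, 0.0635]
orientation: [-180.0, 0.0, 51.5]
wrist_force: [-3.8, 3.7, 19.6]
gripper_width: 0.0122
grasp_force: 81.8
```

```bash
python3 -c "
from h import *
st()"
```

```text
{'time_s': 13.55, 'tcp_pos': [0.5113, -0.2418, 0.0635], 'orientation': [-179.9932, 0.0056, 51.4866], 'wrist_force': [-3.838, 3.7345, 19.6119], 'torque': [0.6801, 0.9373, -0.0545], 'gripper_width': 0.0122, 'grasp_force': 81.8364}
```

In the tool's units: -4 degrees / 360 = -0.0111.

Emit:
step_arm(
  moves=[
    [0,0,0,0,0,-0.0014],
    [0,0,0,0,0,-0.0028],
    [0,0,0,0,0,-0.0042],
    [0,0,0,0,0,-0.0056],
    [0,0,0,0,0,-0.0069],
    [0,0,0,0,0,-0.0083],
    [0,0,0,0,0,-0.0097],
    [0,0,0,0,0,-0.0111],
    [0,0,0,0,0,-0.0111],
    [0,0,0,0,0,-0.0111],
  ],
)

```text
time_s: 14.55
tcp_pos: [0.5112, -0.2418, 0.0635]
orientation: [-180.0, 0.0, 47.5]
wrist_force: [-5.8, 4.0, 19.1]
gripper_width: 0.0122
grasp_force: 81.9
```

```bash
python3 -c "
from h import *
st()"
```

```text
{'time_s': 14.55, 'tcp_pos': [0.5112, -0.2418, 0.0635], 'orientation': [-179.9806, 0.0149, 47.4967], 'wrist_force': [-5.8015, 3.9964, 19.1004], 'torque': [0.7439, 0.9367, -0.0847], 'gripper_width': 0.0122, 'grasp_force': 81.8719}
```

In the tool's units: -4 degrees / 360 = -0.0111.

Emit:
step_arm(
  moves=[
    [0,0,0,0,0,-0.0014],
    [0,0,0,0,0,-0.0028],
    [0,0,0,0,0,-0.0042],
    [0,0,0,0,0,-0.0056],
    [0,0,0,0,0,-0.0069],
    [0,0,0,0,0,-0.0083],
    [0,0,0,0,0,-0.0097],
    [0,0,0,0,0,-0.0111],
    [0,0,0,0,0,-0.0111],
    [0,0,0,0,0,-0.0111],
  ],
)

```text
time_s: 15.55
tcp_pos: [0.5112, -0.2418, 0.0635]
orientation: [-180.0, 0.0, 43.6]
wrist_force: [-5.3, 3.8, 19.3]
gripper_width: 0.0122
grasp_force: 81.9
```

```bash
python3 -c "
from h import *
st()"
```

```text
{'time_s': 15.55, 'tcp_pos': [0.5112, -0.2418, 0.0635], 'orientation': [-179.9869, 0.0304, 43.554], 'wrist_force': [-5.3152, 3.8398, 19.2812], 'torque': [0.7821, 0.9431, 0.2634], 'gripper_width': 0.0122, 'grasp_force': 81.8831}
```

In the tool's units: -8 degrees / 360 = -0.0222.

Emit:
step_arm(
  moves=[
    [0,0,0,0,0,-0.0014],
    [0,0,0,0,0,-0.0028],
    [0,0,0,0,0,-0.0056],
    [0,0,0,0,0,-0.0083],
    [0,0,0,0,0,-0.0111],
    [0,0,0,0,0,-0.0139],
    [0,0,0,0,0,-0.0167],
    [0,0,0,0,0,-0.0194],
    [0,0,0,0,0,-0.0222],
    [0,0,0,0,0,-0.0222],
  ],
)

```text
time_s: 16.55
tcp_pos: [0.5111, -0.2417, 0.0635]
orientation: [-180.0, 0.0, 35.5]
wrist_force: [-5.9, 3.4, 18.8]
gripper_width: 0.0119
grasp_force: 81.9
```

```bash
python3 -c "
from h import *
st()"
```

```text
{'time_s': 16.55, 'tcp_pos': [0.5111, -0.2417, 0.0635], 'orientation': [-179.9695, 0.0212, 35.4915], 'wrist_force': [-5.9191, 3.4114, 18.802], 'torque': [0.814, 1.0218, 0.0063], 'gripper_width': 0.0119, 'grasp_force': 81.8983}
```

In the tool's units: -4 degrees / 360 = -0.0111.

Emit:
step_arm(
  moves=[
    [0,0,0,0,0,-0.0014],
    [0,0,0,0,0,-0.0028],
    [0,0,0,0,0,-0.0042],
    [0,0,0,0,0,-0.0056],
    [0,0,0,0,0,-0.0069],
    [0,0,0,0,0,-0.0083],
    [0,0,0,0,0,-0.0097],
    [0,0,0,0,0,-0.0111],
    [0,0,0,0,0,-0.0111],
    [0,0,0,0,0,-0.0111],
  ],
)

```text
time_s: 17.55
tcp_pos: [0.5111, -0.2416, 0.0635]
orientation: [-180.0, 0.0, 31.5]
wrist_force: [-5.7, 4.9, 19.1]
gripper_width: 0.0122
grasp_force: 81.9
```

```bash
python3 -c "
from h import *
st()"
```

```text
{'time_s': 17.55, 'tcp_pos': [0.5111, -0.2416, 0.0635], 'orientation': [-179.959, 0.017, 31.4842], 'wrist_force': [-5.7421, 4.9128, 19.1302], 'torque': [0.883, 1.0403, -0.0408], 'gripper_width': 0.0122, 'grasp_force': 81.9268}
```

In the tool's units: -4 degrees / 360 = -0.0111.

Emit:
step_arm(
  moves=[
    [0,0,0,0,0,-0.0014],
    [0,0,0,0,0,-0.0028],
    [0,0,0,0,0,-0.0042],
    [0,0,0,0,0,-0.0056],
    [0,0,0,0,0,-0.0069],
    [0,0,0,0,0,-0.0083],
    [0,0,0,0,0,-0.0097],
    [0,0,0,0,0,-0.0111],
    [0,0,0,0,0,-0.0111],
    [0,0,0,0,0,-0.0111],
  ],
)

```text
time_s: 18.55
tcp_pos: [0.511, -0.2416, 0.0635]
orientation: [-180.0, 0.0, 27.5]
wrist_force: [-6.3, 5.3, 19.8]
gripper_width: 0.0124
grasp_force: 81.9
```

```bash
python3 -c "
from h import *
st()"
```

```text
{'time_s': 18.55, 'tcp_pos': [0.511, -0.2416, 0.0635], 'orientation': [-179.9571, 0.0333, 27.5269], 'wrist_force': [-6.2753, 5.2593, 19.8127], 'torque': [0.8825, 1.0162, 0.1183], 'gripper_width': 0.0124, 'grasp_force': 81.9336}
```

In the tool's units: -4 degrees / 360 = -0.0111.

Emit:
step_arm(
  moves=[
    [0,0,0,0,0,-0.0014],
    [0,0,0,0,0,-0.0028],
    [0,0,0,0,0,-0.0042],
    [0,0,0,0,0,-0.0056],
    [0,0,0,0,0,-0.0069],
    [0,0,0,0,0,-0.0083],
    [0,0,0,0,0,-0.0097],
    [0,0,0,0,0,-0.0111],
    [0,0,0,0,0,-0.0111],
    [0,0,0,0,0,-0.0111],
  ],
)

```text
time_s: 19.55
tcp_pos: [0.5111, -0.2416, 0.0635]
orientation: [-180.0, 0.0, 23.5]
wrist_force: [-6.3, 5.4, 20.2]
gripper_width: 0.0125
grasp_force: 81.9
```

```bash
python3 -c "
from h import *
st()"
```

```text
{'time_s': 19.55, 'tcp_pos': [0.5111, -0.2416, 0.0635], 'orientation': [-179.9578, 0.0302, 23.5115], 'wrist_force': [-6.3002, 5.3681, 20.2012], 'torque': [0.8672, 1.0303, 0.0596], 'gripper_width': 0.0125, 'grasp_force': 81.9296}
```

```bash
python3 - <<'E'
from h import *
T,im,D=look(6)
c=np.array([.512,-.2422])
for l in('plunger','notch_1'):
    for px,p in D[l]:
        o,d=wray(T,px);q=(o+d*(.052-o[2])/d[2])[:2]-c
        print(l,p,'r %.4f ang %.1f'%(np.hypot(*q),np.degrees(np.arctan2(q[1],q[0]))%360))
print(np.round(project(T,(.512,-.242,.052))),[np.round(project(T,(.512+.0487*np.cos(a),-.2422+.0487*np.sin(a),.052))).tolist() for a in np.radians([162.8,172,181.7])])
cv2.imwrite('pics/v8.png',(255*(cv2.resize(im[120:320,170:430],(780,600),interpolation=2)/255.)**.6).astype(np.uint8))
E
```

```text
knob [([322.8, 273.6], 0.96)]
indexing_head [([317.0, 200.8], 0.58)]
plunger [([277.8, 273.9], 0.56)]
notch_1 [([260.7, 253.1], 0.88), ([276.1, 270.9], 0.78)]
plunger 0.56 r 0.0494 ang 164.7
notch_1 0.88 r 0.0474 ang 140.4
notch_1 0.78 r 0.0482 ang 161.8
[320. 225.] [[277.0, 272.0], [285.0, 277.0], [296.0, 282.0]]
```

View pics/v8.png

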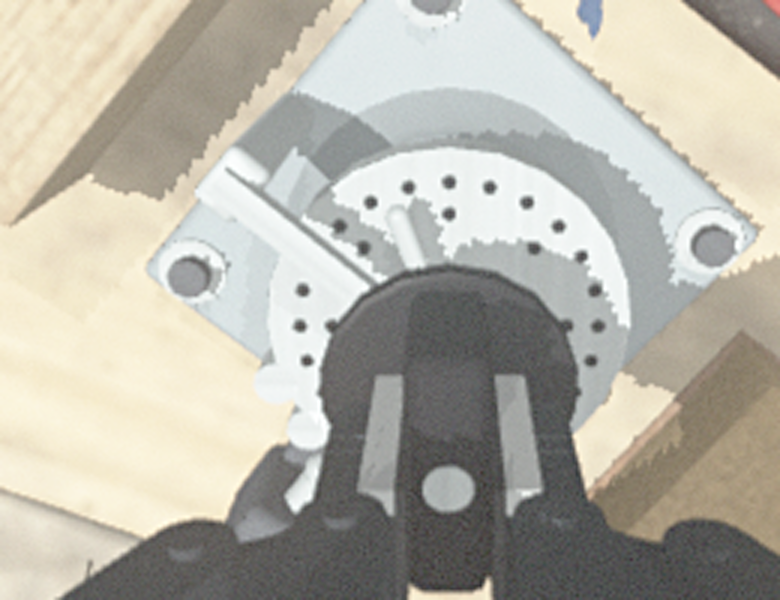

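In the tool's units: -3 degrees / 360 = -0.0083.

Emit:
step_arm(
  moves=[
    [0,0,0,0,0,-0.0014],
    [0,0,0,0,0,-0.0028],
    [0,0,0,0,0,-0.0042],
    [0,0,0,0,0,-0.0056],
    [0,0,0,0,0,-0.0069],
    [0,0,0,0,0,-0.0083],
    [0,0,0,0,0,-0.0083],
    [0,0,0,0,0,-0.0083],
    [0,0,0,0,0,-0.0083],
    [0,0,0,0,0,-0.0083],
  ],
)

```text
time_s: 20.8
tcp_pos: [0.5111, -0.2415, 0.0635]
orientation: [-180.0, 0.0, 20.5]
wrist_force: [-6.5, 4.5, 19.8]
gripper_width: 0.0122
grasp_force: 82.0
```

```bash
cat >> h.py <<'E'
def lk(n):
    st();T,im,D=look(n);c=np.array([.512,-.2422])
    for l in('plunger','notch_1'):
        for px,p in D[l]:
            o,d=wray(T,px);q=(o+d*(.052-o[2])/d[2])[:2]-c
            print(l,p,'r %.4f ang %.1f'%(np.hypot(*q),np.degrees(np.arctan2(q[1],q[0]))%360))
    return T,im
E
python3 - <<'E'
from h import *
T=np.array(json.load(open('w6.json'))['T'])
for u,v in((275,382),(305,430)):
    o,d=wray(T,(170+u/3,120+v/3));q=(o+d*(.055-o[2])/d[2])[:2]-[.512,-.2422];print(np.hypot(*q),np.degrees(np.arctan2(q[1],q[0])))
lk(7)
E
```

```text
0.043382913436388254 134.11906368544317
0.0442604296850026 152.5986196784486
{'time_s': 20.8, 'tcp_pos': [0.5111, -0.2415, 0.0635], 'orientation': [-179.954, 0.0343, 20.5131], 'wrist_force': [-6.5277, 4.4812, 19.7641], 'torque': [0.8776, 1.0298, 0.0593], 'gripper_width': 0.0122, 'grasp_force': 81.9578}
knob [([319.6, 271.3], 0.97)]
indexing_head [([319.8, 199.5], 0.77)]
plunger [([281.9, 273.2], 0.62), ([275.1, 269.6], 0.21)]
notch_1 [([274.4, 270.3], 0.96)]
plunger 0.62 r 0.0471 ang 164.1
plunger 0.21 r 0.0479 ang 157.4
notch_1 0.96 r 0.0487 ang 157.4
```

In the tool's units: -3 degrees / 360 = -0.0083.

Emit:
step_arm(
  moves=[
    [0,0,0,0,0,-0.0014],
    [0,0,0,0,0,-0.0028],
    [0,0,0,0,0,-0.0042],
    [0,0,0,0,0,-0.0056],
    [0,0,0,0,0,-0.0069],
    [0,0,0,0,0,-0.0083],
    [0,0,0,0,0,-0.0083],
    [0,0,0,0,0,-0.0083],
    [0,0,0,0,0,-0.0083],
    [0,0,0,0,0,-0.0083],
  ],
)

```text
time_s: 22.05
tcp_pos: [0.511, -0.2415, 0.0635]
orientation: [-179.9, 0.0, 17.5]
wrist_force: [-5.6, 5.3, 19.9]
gripper_width: 0.0122
grasp_force: 82.0
```

```bash
python3 -c "
from h import *
lk(8)"
```

```text
{'time_s': 22.05, 'tcp_pos': [0.511, -0.2415, 0.0635], 'orientation': [-179.9452, 0.0363, 17.5008], 'wrist_force': [-5.6196, 5.309, 19.869], 'torque': [0.9141, 1.0106, 0.041], 'gripper_width': 0.0122, 'grasp_force': 81.9642}
knob [([319.8, 271.0], 0.84)]
indexing_head [([316.2, 200.0], 0.89), ([273.4, 269.5], 0.61)]
plunger [([285.2, 275.9], 0.6)]
notch_1 [([273.7, 273.6], 0.75), ([260.3, 254.2], 0.6)]
plunger 0.6 r 0.0478 ang 164.9
notch_1 0.75 r 0.0512 ang 155.9
notch_1 0.6 r 0.0482 ang 135.2
```

In the tool's units: -3 degrees / 360 = -0.0083.

Emit:
step_arm(
  moves=[
    [0,0,0,0,0,-0.0014],
    [0,0,0,0,0,-0.0028],
    [0,0,0,0,0,-0.0042],
    [0,0,0,0,0,-0.0056],
    [0,0,0,0,0,-0.0069],
    [0,0,0,0,0,-0.0083],
    [0,0,0,0,0,-0.0083],
    [0,0,0,0,0,-0.0083],
    [0,0,0,0,0,-0.0083],
    [0,0,0,0,0,-0.0083],
  ],
)

```text
time_s: 23.3
tcp_pos: [0.5111, -0.2415, 0.0635]
orientation: [-179.9, 0.0, 14.5]
wrist_force: [-6.5, 5.8, 20.2]
gripper_width: 0.012
grasp_force: 82.0
```

```bash
python3 -c "
from h import *
st()"
```

```text
{'time_s': 23.3, 'tcp_pos': [0.5111, -0.2415, 0.0635], 'orientation': [-179.9451, 0.0324, 14.4921], 'wrist_force': [-6.5258, 5.7754, 20.1938], 'torque': [0.9379, 1.0524, -0.0532], 'gripper_width': 0.012, 'grasp_force': 81.9771}
```

In the tool's units: -3 degrees / 360 = -0.0083.

Emit:
step_arm(
  moves=[
    [0,0,0,0,0,-0.0014],
    [0,0,0,0,0,-0.0028],
    [0,0,0,0,0,-0.0042],
    [0,0,0,0,0,-0.0056],
    [0,0,0,0,0,-0.0069],
    [0,0,0,0,0,-0.0083],
    [0,0,0,0,0,-0.0083],
    [0,0,0,0,0,-0.0083],
    [0,0,0,0,0,-0.0083],
    [0,0,0,0,0,-0.0083],
  ],
)

```text
time_s: 24.3
tcp_pos: [0.511, -0.2414, 0.0635]
orientation: [-179.9, 0.0, 11.5]
wrist_force: [-5.9, 6.7, 20.6]
gripper_width: 0.0122
grasp_force: 82.0
```

```bash
python3 -c "
from h import *
lk(9)"
```

```text
{'time_s': 24.3, 'tcp_pos': [0.511, -0.2414, 0.0635], 'orientation': [-179.937, 0.0419, 11.4917], 'wrist_force': [-5.9051, 6.6979, 20.557], 'torque': [0.9162, 1.119, -0.124], 'gripper_width': 0.0122, 'grasp_force': 81.9967}
knob [([320.9, 271.4], 0.6), ([316.6, 198.7], 0.29)]
indexing_head [([316.4, 201.9], 0.61)]
plunger []
notch_1 [([275.2, 269.8], 0.97), ([261.7, 253.9], 0.92)]
notch_1 0.97 r 0.0481 ang 148.5
notch_1 0.92 r 0.0473 ang 129.5
```

In the tool's units: -2.5 degrees / 360 = -0.0069.

Emit:
step_arm(
  moves=[
    [0,0,0,0,0,-0.0014],
    [0,0,0,0,0,-0.0028],
    [0,0,0,0,0,-0.0042],
    [0,0,0,0,0,-0.0056],
    [0,0,0,0,0,-0.0069],
    [0,0,0,0,0,-0.0069],
    [0,0,0,0,0,-0.0069],
    [0,0,0,0,0,-0.0069],
    [0,0,0,0,0,-0.0069],
    [0,0,0,0,0,-0.0069],
  ],
)

```text
time_s: 25.55
tcp_pos: [0.511, -0.2414, 0.0635]
orientation: [-179.9, 0.0, 9.0]
wrist_force: [-6.5, 5.9, 21.1]
gripper_width: 0.0124
grasp_force: 82.0
```

```bash
python3 -c "
from h import *
lk(10)"
```

```text
{'time_s': 25.55, 'tcp_pos': [0.511, -0.2414, 0.0635], 'orientation': [-179.9435, 0.0499, 9.0154], 'wrist_force': [-6.478, 5.8797, 21.1327], 'torque': [0.9984, 1.1016, 0.0947], 'gripper_width': 0.0124, 'grasp_force': 81.9946}
knob [([320.4, 269.2], 0.56)]
indexing_head [([318.3, 199.6], 0.63)]
plunger []
notch_1 [([272.5, 270.6], 0.9), ([259.7, 253.2], 0.63)]
notch_1 0.9 r 0.0500 ang 145.0
notch_1 0.63 r 0.0483 ang 125.8
```

In the tool's units: -1.5 degrees / 360 = -0.0042.

Emit:
step_arm(
  moves=[
    [0,0,0,0,0,-0.0014],
    [0,0,0,0,0,-0.0028],
    [0,0,0,0,0,-0.0042],
    [0,0,0,0,0,-0.0042],
    [0,0,0,0,0,-0.0042],
    [0,0,0,0,0,-0.0042],
    [0,0,0,0,0,-0.0042],
    [0,0,0,0,0,-0.0042],
    [0,0,0,0,0,-0.0042],
    [0,0,0,0,0,-0.0042],
  ],
)

```text
time_s: 26.8
tcp_pos: [0.511, -0.2414, 0.0635]
orientation: [-180.0, 0.1, 7.6]
wrist_force: [-6.3, 5.4, 19.9]
gripper_width: 0.0122
grasp_force: 82.0
```

```bash
python3 -c "
from h import *
lk(11)"
```

```text
{'time_s': 26.8, 'tcp_pos': [0.511, -0.2414, 0.0635], 'orientation': [-179.9533, 0.0587, 7.5604], 'wrist_force': [-6.2769, 5.3696, 19.8718], 'torque': [0.9497, 1.079, 0.3218], 'gripper_width': 0.0122, 'grasp_force': 82.0185}
knob []
indexing_head [([316.2, 203.2], 0.65)]
plunger []
notch_1 [([272.4, 271.1], 0.69), ([257.9, 259.3], 0.59), ([321.6, 271.8], 0.23)]
notch_1 0.69 r 0.0504 ang 143.8
notch_1 0.59 r 0.0521 ang 128.4
notch_1 0.23 r 0.0370 ang 188.7
```

In the tool's units: 1.7 degrees / 360 = 0.0047.

Emit:
step_arm(
  moves=[
    [0,0,0,0,0,0.0014],
    [0,0,0,0,0,0.0028],
    [0,0,0,0,0,0.0042],
    [0,0,0,0,0,0.0047],
    [0,0,0,0,0,0.0047],
    [0,0,0,0,0,0.0047],
    [0,0,0,0,0,0.0047],
    [0,0,0,0,0,0.0047],
    [0,0,0,0,0,0.0047],
    [0,0,0,0,0,0.0047],
  ],
)

```text
time_s: 28.05
tcp_pos: [0.511, -0.2414, 0.0635]
orientation: [-179.9, 0.0, 9.2]
wrist_force: [-7.2, 4.9, 20.0]
gripper_width: 0.0123
grasp_force: 82.0
```

```bash
python3 - <<'E'
from h import *
T,im=lk(12)
cv2.imwrite('pics/v9.png',(255*(cv2.resize(im[120:320,170:430],(780,600),interpolation=2)/255.)**.6).astype(np.uint8))
E
```

```text
{'time_s': 28.05, 'tcp_pos': [0.511, -0.2414, 0.0635], 'orientation': [-179.94, 0.0499, 9.2104], 'wrist_force': [-7.1505, 4.9024, 19.972], 'torque': [0.8998, 1.1276, 0.0664], 'gripper_width': 0.0123, 'grasp_force': 82.0002}
knob [([414.5, 72.6], 0.68), ([320.4, 269.3], 0.62)]
indexing_head [([316.6, 198.9], 0.98)]
plunger []
notch_1 [([259.9, 255.4], 0.85), ([273.3, 269.4], 0.7), ([317.4, 201.1], 0.49)]
notch_1 0.85 r 0.0491 ang 127.8
notch_1 0.7 r 0.0489 ang 144.9
notch_1 0.49 r 0.0176 ang 16.3
```

View pics/v9.png

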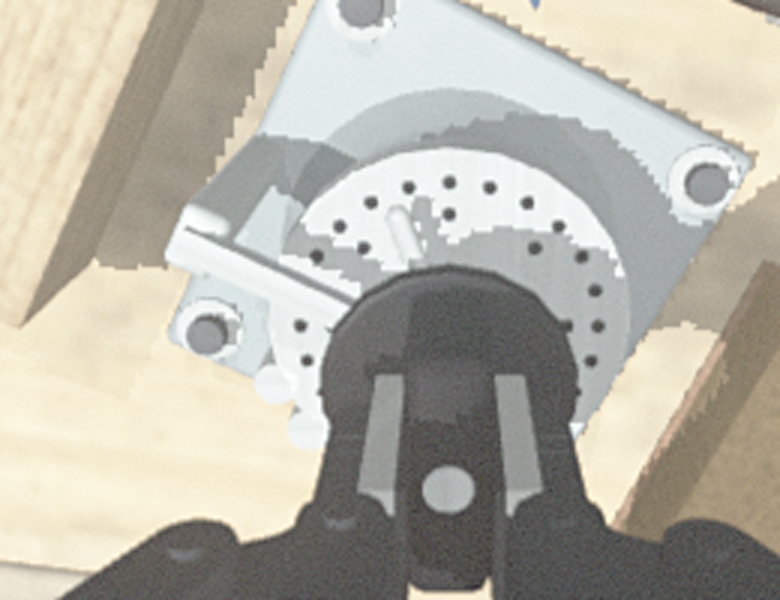

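```bash
python3 -c "
from h import *
print(hand_in())"
```

```text
the job is handed in; nothing more can be done
None
```

I turned the dividing head 62° clockwise while holding the knob fully down (about 20 N). Torque readings and the wrist camera put the plunger in the third notch, and I handed the job in at about 28 s, still gripping the knob pressed down. I didn't touch the sanding block, wood block or tape measure.

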